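# Show the mark under a culture dish to the bench camera with an inspection mirror

## Robot

A 6-joint arm with a two-finger parallel gripper is mounted at the origin on a cart in front of the work surface, level with it; the furniture and walls round the work are solid. World frame = base frame: x ahead of the robot, y to its left, z up, the work surface at z = 0. Lengths are in m, angles in degrees, forces in N, time in s.
With the tool pointing down it reaches from about 0.3 to 0.75 m from the base axis. Payload 8.5 kg.
Tool frame: the origin (TCP) lies between the finger pads; the fingertips stand 17 mm ahead of it and the grasp point (between the pads) lies 2 mm behind it (env.tip_reach is the distance from the TCP to the fingertips, in m); z points along the fingers, y is the line along which they close (so a half turn about z gives the same grasp; the last joint's range is limited). The gripper opens to 85 mm and grips with 20 to 120 N. Pads are 22 mm wide; open, the fingers measure 114 mm over their backs; the gripper's body (76 mm by 85 mm) begins 54 mm behind the grasp point. The pads swing forward as they close: fully open they stand 13 mm farther back than shut.
Start: joints at [55.846, 21.807, 74.336, -0, 83.858, -12.336], TCP at [0.204, 0.511, 0.248] pointing down, gripper open.
Joint ranges: [-178.18, 178.18], [-50.72, 133.34], [12.68, 142.11], [-81.47, 261.47], [9.98, 163.14], [-165.26, 165.26]. Speed limits (degrees/s): [136.94, 136.94, 180, 180, 180, 180].

## Interface

Orientations are given as a 3x3 rotation matrix whose columns are the frame's x, y, z axes.
In Python, from rig import env, viewer gives the robot as it stands.
- The arm moves only by the tool move_arm, never from a script. Its argument "motion" is a list of rows, each a list of 2 entries, a list of its own where there are three numbers: the shift along the tool's x, y, z normalised to -1 to 1, where 1 is 50 mm, then the turn, a rotation vector about the tool's x, y, z normalised to -1 to 1, where 1 is 8 degrees. A call has 1 to 20 rows; each row shifts and turns the commanded pose from where the row before left it, along the tool's axes as they then stand; what a row does not reach is not made up. A row lasts 1/10 s, in which the tool goes at most 50 mm and 8.59 degrees, less where a joint would pass 70% of its speed; a pose out of reach is approached as far as the arm can. A call with a number of a shift or a turn outside -1 to 1 is refused whole. A call with a gripper value outside its range is refused whole. "claw" is the closure, from 0 (fully open) to 1 (shut), set as the call begins (left out, the last holds). The fingers move at their own pace and stop on an object; "force" is the grip in N (left out, the last holds). Time passes only in rows, so rows that do not move let the fingers close. It gives the time, the measured TCP pose, the force, the opening and the grip force at its end, in the units of the state.
- env.observe(): the state, without advancing time (a new reading comes with each control period).
- viewer.get_image(name): name is "scene" or "top"; returns a dict with "frame" (384x512x3 uint8, red, green, blue), "depth" (384x512 float32, m along the optical axis (not along the pixel's ray), 0 where there is no reading), "fx", "fy", "cx", "cy" (pixels), "eye" and "attitude" of the camera in the world. Camera axes: x right, y up, looking along -z (the intrinsics and any distortion apply to the point x, -y, -z); pixel columns grow to the right and rows downward; lengths in m; the calibration is good to about 2 mm. A picture is of the moment at which its call begins.
- env.close_job(): hands the job in; it is judged then, once.
The state is a dict: "time_s": time; "q": joint angles; "qvel": joint speeds; "joint_efforts": joint torques, N m; "position": TCP position; "tool_rot": TCP orientation; "ft_force": force on the tool from outside, world axes, zero at the start; "wrist_torque": the same for the moment, N m; "grip_width": finger opening in m; "gripper_force": force on a finger pad.
Only numpy, scipy, OpenCV 4.12 (cv2) and the standard library are available. Lean on these libraries where they do the work, as an engineer would, in place of code of your own. Each camera call takes 0.05 s, during which the arm holds its last target. There are 200 camera calls.

## Task

The ink dot under the culture dish has to be seen by the bench camera without lifting the dish. Take the blue-handled inspection mirror, slide its head glass side up under the glass stage and push the neck of its stem down past the sprung jaw until it sits fully home in the fork clip; then roll the mirror about its stem until the camera sees the dot in the middle of the mirror. Finish while still gripping the mirror and holding that angle steady (do not let go), and leave the dish and the other things as they stand.

Things in the scene. Friction and masses are not known exactly. Their poses are not given: they have to be found in the camera images.
- mirror: Inspection mirror, loose, lies glass up on the bench. Origin: stem axis at neck middle; x along stem to head, z out of glass. Steel stem 8 dia, level, 8 above bench when lying. Neck: x -10 to 10, between collars (15 dia, 4 thick). Blue handle 16x16 with flat sides, x -106 to -26. Head 62 (y) x 52 x 9.5, x 44 to 96, z -8 to 1.5. 90 g
- mirror_face (a point): Middle of the mirror's glass (46 along x, 56 along y), at x 70, z 2 in the mirror's frame; axes as the mirror's, z is the normal
- mirror_grip (a point): Where to grip the handle: on its axis, 45 behind the neck (x -45 in the mirror's frame); 16 wide between flat sides
- stand: Viewing stand, fixed. Origin on the bench under the fork; x along the seated stem, from handle to stage; y to the bench camera's side. Clear glass stage 78 (x) x 104 (y), middle at x 70, underside z 180, top 184; pillars 8 dia at x 40, 100, y +-44. Base plate 8 thick, x 27 to 113, y +-52, with a tongue to x -30, y +-29
- clip_seat (a point): Seat of the fork clip: the place of the neck's middle when home, on the stem's axis 78 above the bench, in the stand's axes. Slot open upward, 10 wide in y, 14 long in x; floor at z 74; tall prong on +y side with flared top up to z 105, sprung jaw on -y side, its ramp up to z 101
- clip_jaw (a joint): Sprung jaw of the clip, rad: 0 closed over the slot (its nose stands over the seated stem), about 0.05 to 0.13 while the stem is pushed past it (some 3 to 8 N downward), snaps back to 0 when the stem is home. The clip does not lock the stem's roll
- dish: Round covered culture dish, 61 dia, 14 high, loose on the glass stage up to 18 to either side of its middle (stand's y); origin in the middle of its underside. Must stay put
- ink_dot (a point): Red ink dot, 12 dia, in the middle of the dish's underside; hidden from above, seen from below through the glass
- lens (a point): Front of the fixed bench camera's black lens, 215 above the bench, 15 radius; it looks 42 degrees down at the mirror's place from the stand's +y side. Behind it: grey camera, steel post 63 farther out (12 dia, 273 high, base 80 dia). It sees the dot when the glass's normal halves the angle between the lines from the glass's middle to lens and to dot
- timer: White lab timer 58x66x18, loose bystander on the right
- vial_a: Small vial with green cap 22 dia, 45 high, loose bystander
- cuvette_box: Dark blue cuvette box 72x111x45, loose bystander at the back left
- sachet_2: Flat sachet 48x68x9, loose bystander behind the stand
Mind the look-alikes: they are no part of the job. Leave any pink look-alike of the dish alone.

How it is judged:
By the outcome, as a careful person would: the job done as asked, in the order asked, and still so for the second after the job is handed in, while the arm keeps its last pose, push and grip.
It also fails if it takes over 45 s, if anything falls off the work surface, if the arm or the gripper's body presses on something with over 40 N, if the wrist force passes 120 N, or if a joint passes its speed limit or range.

## Working session

There is one attempt and no reset: what is moved stays moved. The work goes in short steps, Python scripts to look and compute and a tool call to move; the robot and the scene stay as the last step left them, time stands still between calls to the robot, and variables do not carry over. Pictures are saved under pics/ and viewed, at most 10 in all, crops included, and the job is handed in when it is done.

Besides the shell and the picture viewer there is one more tool, called after "Call:" by a JSON object that holds its "name" and its "arguments", one argument or row to a line. move_arm: Moves the arm, as the interface text tells. Scaled input: -1 to 1 covers 50 mm each way for a shift and 8 degrees each way for a turn. Its arguments: {"type":"object","properties":{"motion":{"type":"array","items":{"type":"array"}},"claw":{"type":"number"},"force":{"type":"number"}},"required":["motion"]}

```bash
ls; mkdir -p pics
cat > h.py <<'E'
import numpy as np, cv2
from rig import env, viewer
def cap(n,tag):
    d=viewer.get_image(n); np.savez(f'pics/{tag}.npz',**d)
    cv2.imwrite(f'pics/{tag}.png',d['frame'][...,::-1]); return d
def pts(d):
    h,w=d['depth'].shape; v,u=np.mgrid[:h,:w]; z=d['depth']
    p=np.stack([(u-d['cx'])/d['fx']*z,-(v-d['cy'])/d['fy']*z,-z],-1)
    return p@np.array(d['attitude']).T+np.array(d['eye'])
def ray(d,u,v,z):
    r=np.array(d['attitude'])@np.array([(u-d['cx'])/d['fx'],-(v-d['cy'])/d['fy'],-1]); e=np.array(d['eye'])
    return e+r*(z-e[2])/r[2]
E
python3 - <<'E'
from h import *
for n in('scene','top'):
    d=cap(n,n+'0'); print(n,d['fx'],d['cx'],d['cy'],d['eye'],np.round(d['attitude'],3).tolist(),[k for k in d])
print(env.observe())
E
```

```text
pics
scene 452.56568110436035 244.71254815083574 191.14505173160688 [-0.07509391 -0.42943094  0.88175138] [[0.788, 0.4, -0.467], [-0.615, 0.52, -0.593], [0.006, 0.755, 0.656]] ['frame', 'depth', 'fx', 'fy', 'cx', 'cy', 'eye', 'attitude']
top 370.76997657559974 257.96612696140033 191.9127275234561 [0.33001479 0.2799794  1.20169512] [[-0.014, 0.993, -0.117], [-1.0, -0.012, 0.016], [0.014, 0.117, 0.993]] ['frame', 'depth', 'fx', 'fy', 'cx', 'cy', 'eye', 'attitude']
{'time_s': 0.1, 'q': array([ 5.58459612e+01,  2.18387437e+01,  7.43789135e+01, -7.93271473e-04,
        8.38581056e+01, -1.23380003e+01]), 'qvel': array([ 0.02164824,  0.02058164, -0.13061955,  0.02392293,  0.0166746 ,
       -0.05828769]), 'joint_efforts': array([ 4.83444208e-03, -4.49221480e+01, -2.31653935e+01, -1.50039041e-04,
        3.64645421e-03,  6.90222032e-05]), 'position': array([0.20428491, 0.51040035, 0.24776719]), 'tool_rot': array([[-9.28382291e-01,  3.71625871e-01, -7.30978785e-04],
       [ 3.71626492e-01,  9.28381676e-01, -1.10198028e-03],
       [ 2.69102928e-04, -1.29471006e-03, -9.99999126e-01]]), 'ft_force': array([ 0.46152518,  0.54029138, -0.63714787]), 'wrist_torque': array([-0.03066273, -0.01424937, -0.01087848]), 'gripper_force': 0.0, 'grip_width': 0.08561023759828848}
```

View pics/scene0.png

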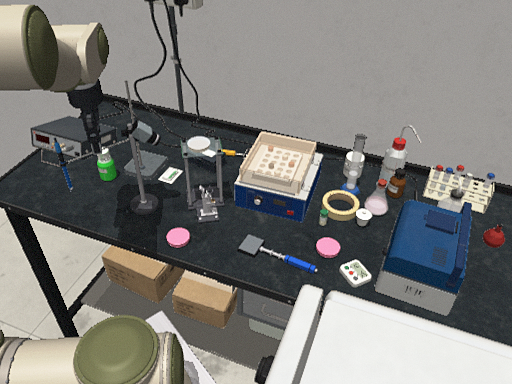

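View pics/top0.png

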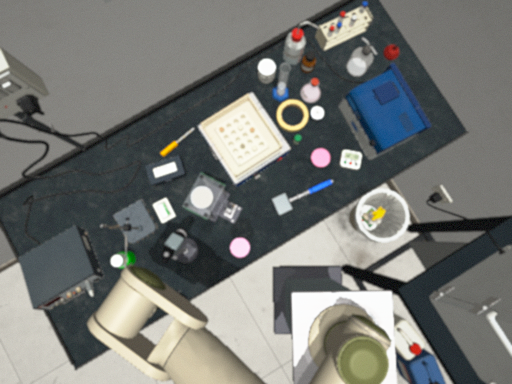

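The scene view shows the mirror head at (250,243) with its handle ending near (315,265), the stand at (203,165) with its clip at (207,205), and the bench camera at (145,130). In the top view the mirror runs from (282,204) to (330,184), the stand is at (203,200), the clip at (232,211) and the bench camera at (180,245).

Run:
```python
from h import *
s=np.load('pics/scene0.npz');t=np.load('pics/top0.npz')
a=cv2.resize(t['frame'][165:275,150:350],(800,440),interpolation=cv2.INTER_CUBIC)
cv2.imwrite('pics/c1.png',a[...,::-1])
b=cv2.resize(s['frame'][110:280,110:330],(776,600),interpolation=cv2.INTER_CUBIC)
cv2.imwrite('pics/c2.png',b[...,::-1])
for n,d in(('s',s),('t',t)):
    P=pts(d); f=d['frame'].astype(int); hsv=cv2.cvtColor(d['frame'],cv2.COLOR_RGB2HSV)
    m=(hsv[...,0]>100)&(hsv[...,0]<125)&(hsv[...,1]>150)&(hsv[...,2]>110)
    m&=(P[...,2]<.06)&(P[...,2]>-.01)
    c,l,st,ce=cv2.connectedComponentsWithStats(m.astype(np.uint8))
    for i in range(1,c):
        if st[i,4]>15: print(n,st[i],ce[i],np.round(np.median(P[l==i],0),4))
```

```text
s [340 183  20  12  67] [350.68656716 189.35820896] [0.8016 0.1671 0.0079]
s [284 254  32  19 227] [299.65198238 262.93832599] [0.4847 0.0593 0.0139]
t [272  88  17  13 101] [279.74257426  95.01980198] [0.7919 0.1867 0.0112]
t [309 179  23  15 153] [319.89542484 186.02614379] [0.4861 0.0605 0.017 ]
```

View pics/c1.png

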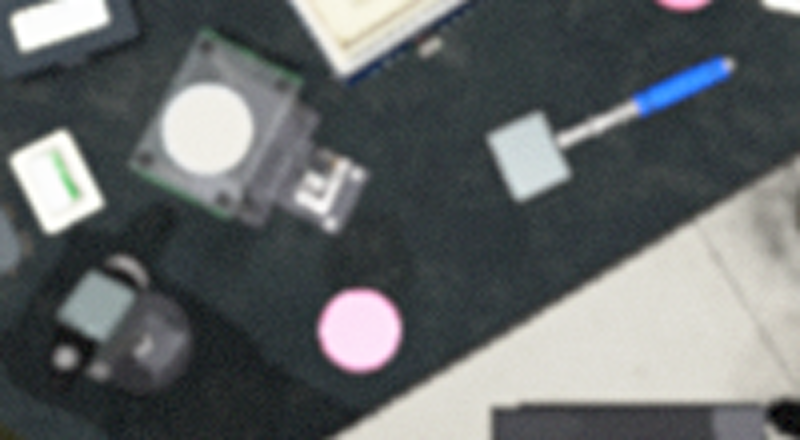

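View pics/c2.png

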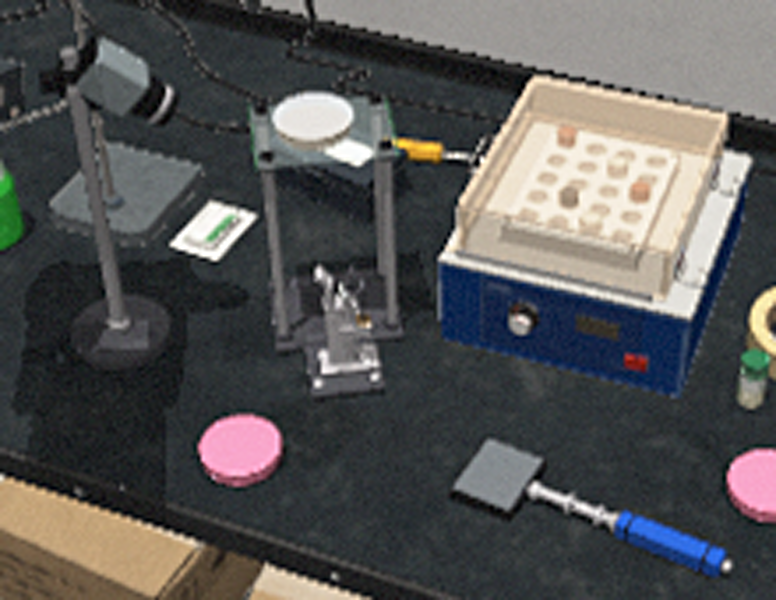

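The crops show the stage corners in c1 at (205,30), (300,80), (232,218) and (132,165), the dish at (208,129), and the fork at (325,190). The mirror head corners are (488,135), (540,111), (571,172) and (522,202), and the handle ends near (728,66). In c2 the lens is at (158,103) and the fork prongs at (325,272) and (352,285).

```bash
cat >> h.py <<'E'
def fit(src,dst):
    a,b=np.array(src,float),np.array(dst)[:,:2]; A,B=a-a.mean(0),b-b.mean(0)
    th=np.arctan2((A[:,0]*B[:,1]-A[:,1]*B[:,0]).sum(),(A*B).sum())
    R=np.array([[np.cos(th),-np.sin(th)],[np.sin(th),np.cos(th)]]); o=b.mean(0)-R@a.mean(0)
    return np.degrees(th),o,np.round(1e3*(a@R.T+o-b),1)
E
python3 - <<'E'
from h import *
s=np.load('pics/scene0.npz');t=np.load('pics/top0.npz')
T=lambda x,y,z: ray(t,(x+.5)/4-.5+150,(y+.5)/4-.5+165,z)
S=lambda x,y,z: ray(s,(x+.5)/3.527-.5+110,(y+.5)/3.529-.5+110,z)
w=[T(300,80,.184),T(205,30,.184),T(232,218,.184),T(132,165,.184)]
print('stand',fit([(.031,-.052),(.109,-.052),(.031,.052),(.109,.052)],w))
w=[T(*p,.0095) for p in((488,135),(540,111),(571,172),(522,202))]
print('head top',fit([(.096,.031),(.096,-.031),(.044,-.031),(.044,.031)],w), fit([(.096,-.031),(.044,-.031),(.044,.031),(.096,.031)],w))
w=[S(*p,.0095) for p in((493,437),(544,463),(507,516),(453,487))]
print('head sc',[np.round(x,4) for x in w])
for n,d,(u0,v0,u1,v1) in(('s',s,(175,120,230,160)),('t',t,(185,170,225,220))):
    hsv=cv2.cvtColor(d['frame'],cv2.COLOR_RGB2HSV); P=pts(d); m=np.zeros(hsv.shape[:2],bool)
    m[v0:v1,u0:u1]=((hsv[...,1]<40)&(hsv[...,2]>170))[v0:v1,u0:u1]
    m&=(P[...,2]>.185)&(P[...,2]<.215)
    c,l,st,ce=cv2.connectedComponentsWithStats(m.astype(np.uint8)); i=1+st[1:,4].argmax()
    print('dish',n,st[i],ce[i],ray(d,*ce[i],.198),np.median(P[l==i],0))
# blue handle axis
for n,d,z in(('s',s,.012),('t',t,.014)):
    hsv=cv2.cvtColor(d['frame'],cv2.COLOR_RGB2HSV)
    m=(hsv[...,0]>100)&(hsv[...,0]<125)&(hsv[...,1]>150)&(hsv[...,2]>100)
    P=pts(d); m&=(abs(P[...,0]-.485)<.06)&(abs(P[...,1]-.06)<.07)&(P[...,2]<.05)
    v,u=np.nonzero(m); w=np.array([ray(d,a,b,z)[:2] for a,b in zip(u,v)]); c=w.mean(0); V=np.linalg.svd(w-c)[2][0]
    q=(w-c)@V; print('handle',n,c,V,np.degrees(np.arctan2(V[1],V[0])),q.min(),q.max())
Ps=pts(s)
for x,y in((158,103),(166,103),(325,272),(352,285),(345,300),(567,500),(548,490),(610,520),(590,510)):
    u,v=round(x/3.527+110),round(y/3.529+110); print((x,y),np.round(Ps[v,u],4))
Pt=pts(t)
m=(Pt[...,2]>.06)&(Pt[...,2]<.12)&(abs(Pt[...,0]-.42)<.06); v,u=np.nonzero(m); k=(u>215)&(u<245)&(v>200)&(v<225)
print(np.round(np.c_[u,v,Pt[v,u]][k][::4],3).tolist())
E
```

```text
stand (np.float64(62.35117728088702), array([0.40961993, 0.35095293]), array([[-1.1, -1.7],
       [-0.7,  1.7],
       [ 1.4, -0.3],
       [ 0.4,  0.3]]))
head top (np.float64(26.501828755110033), array([0.36942449, 0.15238096]), array([[-7.1,  5.5],
       [ 1.5, -7.4],
       [ 4.8, -6.7],
       [ 0.8,  8.7]])) (np.float64(116.36428219353553), array([0.46315427, 0.12089759]), array([[-0.4,  3.2],
       [ 3.7, -0.8],
       [-2. , -4.5],
       [-1.4,  2.1]]))
head sc [array([0.4506, 0.2163, 0.0095]), array([0.4641, 0.1725, 0.0095]), array([0.4102, 0.1492, 0.0095]), array([0.3964, 0.1948, 0.0095])]
dish s [187 136  23  14 244] [198.09836066 142.73360656] [0.43396489 0.41574641 0.198     ] [0.43386543 0.41607242 0.19789788]
dish t [190 186  24  28 448] [201.32589286 197.515625  ] [0.43468074 0.41827539 0.198     ] [0.43563994 0.41840914 0.20044023]
handle s [0.4844604  0.05886502] [ 0.38681355 -0.92215794] -67.24362592653506 -0.04082798041094318 0.03962222769126624
handle t [0.48640669 0.06045805] [ 0.41226057 -0.91106598] -65.6530805069777 -0.03633192098052865 0.0370769452286266
[... 201 characters left out ...]
.1284 0.0148]
(548, 490) [0.4464 0.147  0.0125]
(610, 520) [0.4648 0.0986 0.0129]
(590, 510) [0.4599 0.1155 0.0086]
[[229.0, 203.0, 0.428, 0.35, 0.092], [228.0, 205.0, 0.421, 0.352, 0.108], [232.0, 205.0, 0.422, 0.341, 0.093], [230.0, 206.0, 0.418, 0.346, 0.105], [227.0, 207.0, 0.416, 0.356, 0.097], [231.0, 207.0, 0.416, 0.344, 0.087], [229.0, 208.0, 0.413, 0.35, 0.093], [227.0, 209.0, 0.411, 0.357, 0.078], [231.0, 209.0, 0.412, 0.345, 0.07], [228.0, 210.0, 0.408, 0.354, 0.076], [225.0, 211.0, 0.404, 0.361, 0.1], [229.0, 211.0, 0.405, 0.351, 0.075], [225.0, 212.0, 0.4, 0.361, 0.105], [229.0, 212.0, 0.402, 0.351, 0.08], [226.0, 213.0, 0.397, 0.358, 0.107], [225.0, 214.0, 0.394, 0.361, 0.107]]
```

Call:
{"name": "move_arm", "arguments": {
  "motion": [
    [[0,0,-0.6],[0,0,0]],
    [[0,0,-0.8],[0,0,0]],
    [[0,0,-0.6],[0,0,0.9]],
    [[0,0,0],[0,0,0.95]],
    [[0,0,0],[0,0,0.95]],
    [[0,0,0],[0,0,0.95]],
    [[0,0,0],[0,0,0.95]],
    [[0,0,0],[0,0,0.9]]
  ],
  "claw": 0.5,
  "force": 100
}}

```text
time_s: 0.9
position: [0.2043, 0.5105, 0.3479]
tool_rot: [[-0.392, 0.92, -0.001], [0.92, 0.392, -0.001], [-0.001, -0.001, -1.0]]
ft_force: [-0.3, 0.1, -0.7]
grip_width: 0.0425
gripper_force: 0.0
```

Call:
{"name": "move_arm", "arguments": {
  "motion": [
    [[-0.6,0.1,0],[0,0,0]],
    [[-0.84,0.13,0],[0,0,0]],
    [[-0.84,0.13,0],[0,0,0]],
    [[-0.84,0.13,0],[0,0,0]],
    [[-0.84,0.13,0],[0,0,0]],
    [[-0.84,0.13,0],[0,0,0]],
    [[-0.84,0.13,0],[0,0,0]],
    [[-0.84,0.13,0],[0,0,0]],
    [[-0.84,0.13,0],[0,0,0]],
    [[-0.84,0.13,0],[0,0,0]],
    [[-0.84,0.13,0],[0,0,0]],
    [[-0.84,0.13,0],[0,0,0]],
    [[-0.3,0,0],[0,0,0]],
    [[0,0,0],[0,0,0]]
  ]
}}

```text
time_s: 2.3
position: [0.4763, 0.0742, 0.3477]
tool_rot: [[-0.394, 0.919, -0.001], [0.919, 0.394, 0.0], [0.001, -0.001, -1.0]]
ft_force: [-0.0, -0.3, -0.2]
grip_width: 0.0426
gripper_force: 0.0
```

```bash
cat >> h.py <<'E'
def rep():
    o=env.observe(); R=o['tool_rot']; p=o['position']
    print('t',round(o['time_s'],2),'p',np.round(p,4),'xh',np.round(np.degrees(np.arctan2(R[1,0],R[0,0])),2),'z',np.round(R[:,2],4),'F',np.round(o['ft_force'],1),'M',np.round(o['wrist_torque'],2),'w',round(o['grip_width'],4),round(o['gripper_force'],1))
    return o
def to(o,tgt):
    print('units',np.round(o['tool_rot'].T@(np.array(tgt)-o['position'])/.05,3))
E
python3 - <<'E'
from h import *
o=rep(); to(o,[.4765,.0787,.020]); print(o['q'],env.tip_reach)
E
```

```text
t 2.3 p [0.4763 0.0742 0.3477] xh 113.22 z [-1.5e-03  1.0e-04 -1.0e+00] F [-0.  -0.3 -0.2] M [ 0.02  0.03 -0.05] w 0.0426 0.0
units [0.078 0.048 6.553]
[-5.25402059e+00  1.16693571e+01  7.26768689e+01 -4.45033148e-03
  9.57379860e+01 -2.84763516e+01] 0.017
```

Call:
{"name": "move_arm", "arguments": {
  "motion": [
    [[0.08,0.05,0.55],[0,0,0]],
    [[0,0,0.9],[0,0,0]],
    [[0,0,0.9],[0,0,0]],
    [[0,0,0.9],[0,0,0]],
    [[0,0,0.9],[0,0,0]],
    [[0,0,0.9],[0,0,0]],
    [[0,0,0.6],[0,0,0]],
    [[0,0,0.4],[0,0,0]],
    [[0,0,0.3],[0,0,0]],
    [[0,0,0.2],[0,0,0]],
    [[0,0,0],[0,0,0]]
  ]
}}

```text
time_s: 3.4
position: [0.4758, 0.0811, 0.0202]
tool_rot: [[-0.398, 0.917, -0.002], [0.917, 0.398, 0.0], [0.001, -0.002, -1.0]]
ft_force: [0.4, 0.3, 0.6]
grip_width: 0.0428
gripper_force: 0.0
```

Run:
```python
from h import *
o=rep(); to(o,[.4765,.0787,.020])
d=cap('scene','s1'); a=cv2.resize(d['frame'][170:300,220:380],(736,598),interpolation=cv2.INTER_CUBIC); cv2.imwrite('pics/c3.png',a[...,::-1])
```

```text
t 3.4 p [0.4758 0.0811 0.0202] xh 113.44 z [-1.8e-03  3.0e-04 -1.0e+00] F [0.4 0.3 0.6] M [ 0.01  0.06 -0.01] w 0.0428 0.0
units [-0.05  -0.006  0.004]
```

View pics/c3.png

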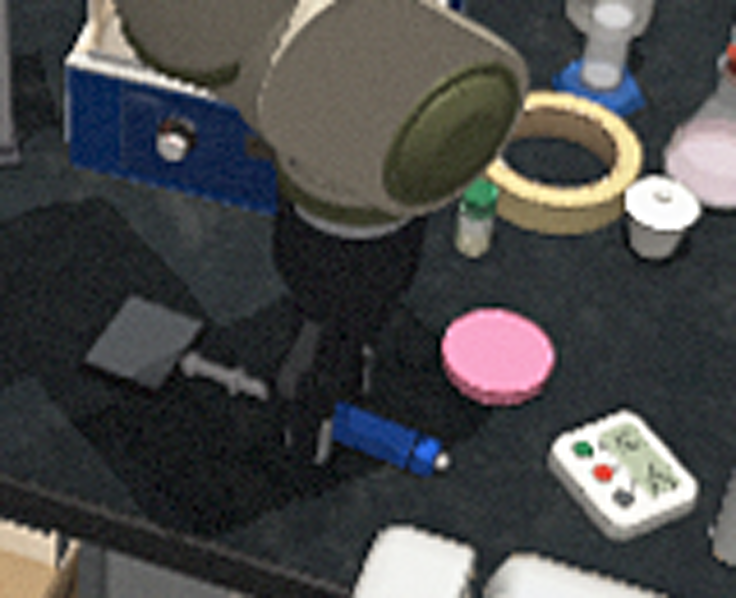

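The fingers straddle the front part of the blue handle (340,420 in c3), clear of the pink decoy at (498,355) and the timer at (625,470). I'll close.

Call:
{"name": "move_arm", "arguments": {
  "motion": [
    [[0,0,0],[0,0,0]],
    [[0,0,0],[0,0,0]],
    [[0,0,0],[0,0,0]],
    [[0,0,0],[0,0,0]],
    [[0,0,0],[0,0,0]],
    [[0,0,0],[0,0,0]]
  ],
  "claw": 1,
  "force": 110
}}

```text
time_s: 4.05
position: [0.477, 0.0804, 0.022]
tool_rot: [[-0.397, 0.918, 0.002], [0.918, 0.397, 0.0], [-0.001, 0.002, -1.0]]
ft_force: [-2.5, 1.5, 7.9]
grip_width: 0.0132
gripper_force: 108.5
```

Run:
```python
from h import *
o=rep(); print(o['tool_rot'])
```

```text
t 4.05 p [0.477  0.0804 0.022 ] xh 113.39 z [ 0.002  0.    -1.   ] F [-2.5  1.5  7.9] M [0.23 0.27 0.08] w 0.0132 108.5
[[-3.96945771e-01  9.17839859e-01  2.01204042e-03]
 [ 9.17841739e-01  3.96946522e-01  2.83625516e-05]
 [-7.72640164e-04  1.85799307e-03 -9.99997975e-01]]
```

Call:
{"name": "move_arm", "arguments": {
  "motion": [
    [[0,0,-0.2],[0,0,0]],
    [[0,0,-0.5],[0,0,0]],
    [[0,0,-0.8],[0,0,0]],
    [[0,0,-0.8],[0,0,0]],
    [[0,0,-0.8],[0,0,0]],
    [[0,0,-0.8],[0,0,0]],
    [[0,0,-0.5],[0,0,0]],
    [[0,0,-0.2],[0,0,0.3]],
    [[0,0,0],[0,0,0.7]],
    [[0,0,0],[0,0,0.8]],
    [[0,0,0],[0,0,0.8]],
    [[0,0,0],[0,0,0.8]],
    [[0,0,0],[0,0,0.8]],
    [[0,0,0],[0,0,0.8]],
    [[0,0,0],[0,0,0.7]],
    [[0,0,0],[0,0,0.5]],
    [[0,0,0],[0,0,0.2]],
    [[0,0,0],[0,0,0]]
  ]
}}

```text
time_s: 5.85
position: [0.4763, 0.0803, 0.2513]
tool_rot: [[0.466, 0.885, 0.001], [0.885, -0.466, -0.0], [0.0, 0.001, -1.0]]
ft_force: [0.3, 0.2, 0.0]
grip_width: 0.0124
gripper_force: 107.9
```

Run:
```python
from h import *
o=rep(); to(o,[.342,.2225,.250])
for n in('scene','top'): cap(n,n+'2')
d=np.load('pics/scene2.npz'); P=pts(d); 
a=d['frame']; cv2.imwrite('pics/c4.png',cv2.resize(a[60:260,170:430],(780,600),interpolation=cv2.INTER_CUBIC)[...,::-1])
```

```text
t 5.85 p [0.4763 0.0803 0.2513] xh 62.21 z [ 5.e-04 -1.e-04 -1.e+00] F [0.3 0.2 0. ] M [-0.   -0.03 -0.02] w 0.0124 107.9
units [ 1.265 -3.703  0.025]
```

View pics/c4.png

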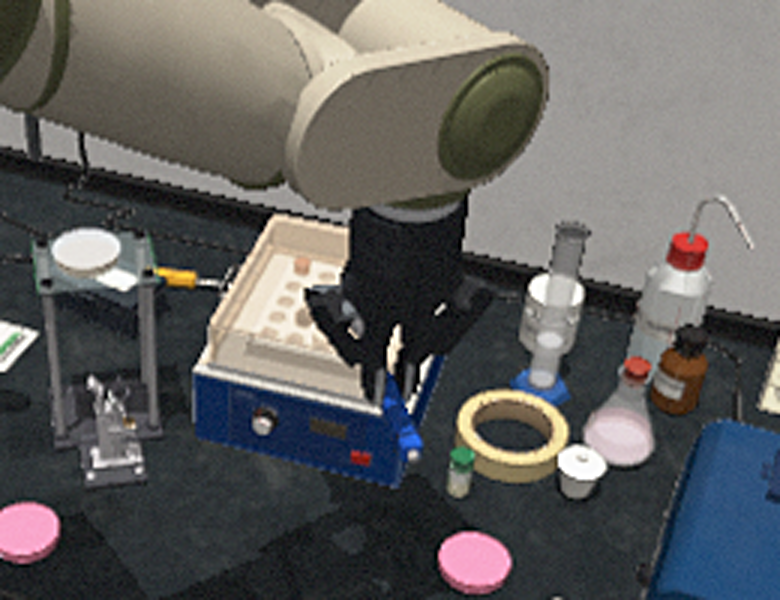

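The mirror hangs in the gripper (blue handle at 400,420 in c4), with the head hidden behind the gripper. I'll carry it to the pre-slide place and check it there.

Call:
{"name": "move_arm", "arguments": {
  "motion": [
    [[0.1,-0.3,0],[0,0,0]],
    [[0.2,-0.6,0],[0,0,0]],
    [[0.25,-0.7,0],[0,0,0]],
    [[0.25,-0.7,0],[0,0,0]],
    [[0.25,-0.7,0],[0,0,0]],
    [[0.15,-0.5,0.2],[0,0,0]],
    [[0.07,-0.2,0.5],[0,0,0]],
    [[0,0,0.7],[0,0,0]],
    [[0,0,0.5],[0,0,0]],
    [[0,0,0.2],[0,0,0]],
    [[0,0,0],[0,0,0]],
    [[0,0,0],[0,0,0]]
  ]
}}

```text
time_s: 7.15
position: [0.3423, 0.223, 0.1463]
tool_rot: [[0.466, 0.885, 0.0], [0.885, -0.466, 0.0], [0.0, 0.0, -1.0]]
ft_force: [-0.2, -1.2, -0.6]
grip_width: 0.0125
gripper_force: 107.9
```

Run:
```python
from h import *
o=rep()
for n in('scene','top'): cap(n,n+'3')
a=np.load('pics/scene3.npz')['frame'][120:240,140:300]; b=np.load('pics/top3.npz')['frame'][165:255,170:290]
A=cv2.resize(a,(400,300),interpolation=cv2.INTER_CUBIC);B=cv2.resize(b,(400,300),interpolation=cv2.INTER_CUBIC)
cv2.imwrite('pics/c5.png',cv2.resize(np.hstack([A,B]),(800,300))[...,::-1])
```

```text
t 7.15 p [0.3423 0.223  0.1463] xh 62.22 z [ 4.e-04  2.e-04 -1.e+00] F [-0.2 -1.2 -0.6] M [-0.03 -0.    0.01] w 0.0125 107.9
```

View pics/c5.png

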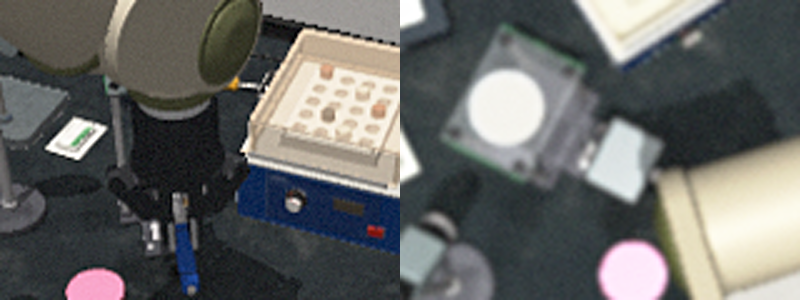

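The head is visible in the top view (right half, 622,155), level with the stage and centred on it. The handle is visible in the scene half at (185,255). Next I'll measure the head pose and pitch by depth.

Run:
```python
from h import *
o=env.observe(); p=o['position']; hx=np.radians(62.2); X=np.array([np.cos(hx),np.sin(hx)]);Y=np.array([-X[1],X[0]])
d=np.load('pics/top3.npz'); P=pts(d); u0,v0,u1,v1=222,195,252,230
m=np.zeros(P.shape[:2],bool); m[v0:v1,u0:u1]=((P[...,2]>.115)&(P[...,2]<.15))[v0:v1,u0:u1]
f=d['frame'].astype(int); m&=f.mean(-1)>120
m=cv2.morphologyEx(m.astype(np.uint8),cv2.MORPH_OPEN,np.ones((3,3)))
c,l,st,ce=cv2.connectedComponentsWithStats(m); i=1+st[1:,4].argmax(); print(st[i],ce[i])
Q=P[l==i]; A=np.c_[np.ones(len(Q)),(Q[:,:2]-p[:2])@X,(Q[:,:2]-p[:2])@Y]
print('plane',np.linalg.lstsq(A,Q[:,2],rcond=None)[0],'med z',np.median(Q[:,2]),'ext',A[:,1].min(),A[:,1].max(),A[:,2].min(),A[:,2].max())
cn=cv2.findContours((l==i).astype(np.uint8),0,2)[0][0]; w=np.array([ray(d,a,b,np.median(Q[:,2]))[:2] for a,b in cn[:,0]]).astype(np.float32)
r=cv2.minAreaRect(w*1000); print(r); c=np.array(r[0])/1000-p[:2]; print('centre in tool xy',c@X,c@Y)
d=np.load('pics/scene3.npz'); P=pts(d); hsv=cv2.cvtColor(d['frame'],cv2.COLOR_RGB2HSV)
m=(hsv[...,0]>100)&(hsv[...,0]<125)&(hsv[...,1]>150)&(hsv[...,2]>80)&(P[...,2]>.09)&(P[...,2]<.17)&(np.linalg.norm(P[...,:2]-p[:2],axis=-1)<.09)
Q=P[m]; a=(Q[:,:2]-p[:2])@X; b=(Q[:,:2]-p[:2])@Y
print('handle n',len(Q),'x',a.min(),a.max())
for lo in np.arange(-.07,0,.01):
    k=(a>=lo)&(a<lo+.01)
    if k.sum()>3: print(round(lo+.005,3),'z',np.round(np.percentile(Q[k,2],[50,90]),4),'y',np.round(b[k].mean(),4),k.sum())
```

```text
[225 201  22  25 345] [235.9884058 212.8      ]
plane [ 0.13771441 -0.0063592  -0.01045114] med z 0.13694695390209177 ext 0.09068059607031498 0.14254974584459423 -0.028672704671477065 0.030438633956536232
((396.3448486328125, 326.5926208496094), (51.459068298339844, 58.95474624633789), 62.77829360961914)
centre in tool xy 0.11666745657165782 0.0008805052390594564
handle n 138 x -0.06283923409393567 0.015316439922557006
-0.065 z [0.1366 0.1403] y 0.0023 13
-0.055 z [0.1393 0.1406] y 0.0003 21
-0.045 z [0.14   0.1414] y 0.001 19
-0.035 z [0.1398 0.1415] y 0.0009 19
-0.025 z [0.1397 0.1408] y 0.0012 22
-0.015 z [0.1398 0.1407] y 0.0003 18
-0.005 z [0.1403 0.1406] y -0.0002 12
0.005 z [0.14   0.1408] y -0.0001 9
```

Call:
{"name": "move_arm", "arguments": {
  "motion": [
    [[0.2,0,0],[0,0,0]],
    [[0.4,0,0],[0,0,0]],
    [[0.4,0,0],[0,0,0]],
    [[0.4,0,0],[0,0,0]],
    [[0.35,0,0],[0,0,0]],
    [[0.2,0,0],[0,0,0]],
    [[0,0,0],[0,0,0]],
    [[0,0,0],[0,0,0]]
  ]
}}

```text
time_s: 8.05
position: [0.3877, 0.3088, 0.1458]
tool_rot: [[0.466, 0.885, -0.0], [0.885, -0.466, -0.0], [-0.0, -0.0, -1.0]]
ft_force: [0.4, -0.1, -0.8]
grip_width: 0.0126
gripper_force: 107.9
```

Run:
```python
from h import *
o=rep()
for n in('scene','top'): cap(n,n+'4')
a=np.load('pics/scene4.npz')['frame'][120:220,150:250]; b=np.load('pics/top4.npz')['frame'][170:230,185:245]
cv2.imwrite('pics/c6.png',np.hstack([cv2.resize(a,(400,400),interpolation=cv2.INTER_CUBIC),cv2.resize(b,(400,400),interpolation=cv2.INTER_CUBIC)])[...,::-1])
```

```text
t 8.05 p [0.3877 0.3088 0.1458] xh 62.2 z [-4.e-04 -3.e-04 -1.e+00] F [ 0.4 -0.1 -0.8] M [-0.07  0.05  0.01] w 0.0126 107.9
```

View pics/c6.png

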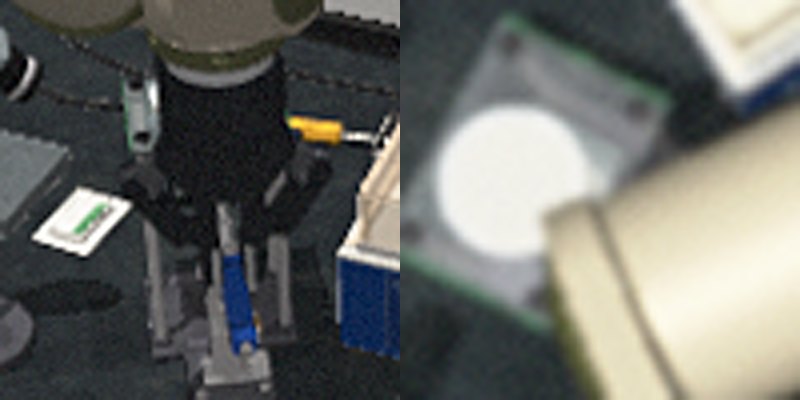

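The head is now under the stage, and the handle is over the tongue in line with the fork. The pillar tops appear in the right half at (512,42), (637,107), (413,232) and (540,300), so I'll refit the stand from them.

Run:
```python
from h import *
t=np.load('pics/top4.npz')
T=lambda x,y,z: ray(t,(x-400+.5)/6.667-.5+185,(y+.5)/6.667-.5+170,z)
th,o,r=fit([(.1,-.044),(.04,-.044),(.1,.044),(.04,.044)],[T(*p,.186) for p in((512,42),(637,107),(413,232),(540,300))]); print(th,o,r)
p=env.observe()['position'][:2]
for th,o in((th,o),(62.35,np.array([.40962,.35095]))):
    a=np.radians(th); X=np.array([np.cos(a),np.sin(a)]);Y=np.array([-X[1],X[0]]); d=p-o; print('TCP in stand',d@X,d@Y,'dish',(np.array([.4347,.4183])-o)@Y,(np.array([.4347,.4183])-o)@X)
# lens: dark disc
s=np.load('pics/scene4.npz'); P=pts(s)
for a in range(152,162): print(a,[np.round(P[v,a],3).tolist() for v in (136,138,140)] )
```

```text
62.56885030567891 [0.41046683 0.35206907] [[-0.5  0.5]
 [-0.3 -1. ]
 [-0.1  0.8]
 [ 0.9 -0.3]]
TCP in stand -0.04914061763819186 0.000117186903112073 dish 0.009002905310820552 0.06994805868498151
TCP in stand -0.04775645269864602 -0.0003013061807395981 dish 0.00903922436379941 0.07129741455972227
152 [[0.328, 0.46, 0.239], [0.327, 0.459, 0.234], [0.325, 0.458, 0.229]]
153 [[0.331, 0.461, 0.237], [0.329, 0.459, 0.233], [0.328, 0.458, 0.228]]
154 [[0.334, 0.461, 0.236], [0.332, 0.459, 0.232], [0.331, 0.458, 0.227]]
155 [[0.337, 0.463, 0.234], [0.334, 0.457, 0.232], [0.333, 0.457, 0.226]]
156 [[0.339, 0.46, 0.235], [0.336, 0.456, 0.232], [0.335, 0.456, 0.226]]
157 [[0.342, 0.461, 0.233], [0.34, 0.458, 0.229], [0.337, 0.454, 0.227]]
158 [[0.346, 0.463, 0.23], [0.343, 0.459, 0.228], [0.339, 0.452, 0.227]]
159 [[0.349, 0.464, 0.229], [0.345, 0.458, 0.227], [0.342, 0.452, 0.225]]
160 [[0.498, 0.77, 0.003], [0.349, 0.46, 0.225], [0.489, 0.755, -0.002]]
161 [[0.503, 0.774, -0.002], [0.496, 0.761, 0.0], [0.49, 0.751, -0.0]]
```

Run:
```python
from h import *
a=np.radians(62.47); o=np.array([.41,.3515]); X=np.array([np.cos(a),np.sin(a)]);Y=np.array([-X[1],X[0]])
s=np.load('pics/scene0.npz');t=np.load('pics/top0.npz')
for n,d in(('s',s),('t',t)):
    P=pts(d); S=np.stack([(P[...,:2]-o)@X,(P[...,:2]-o)@Y,P[...,2]],-1)
    m=(S[...,2]>.17)&(S[...,2]<.32)&(S[...,1]>.07)&(S[...,1]<.3)&(abs(S[...,0]-.07)<.08)
    v,u=np.nonzero(m); print(n,m.sum(),u.min(),u.max(),v.min(),v.max())
    for r in range(v.min(),v.max()+1,2):
        c=u[v==r]
        if len(c): print(r,[(int(k),*(S[r,k]*1000).astype(int).tolist(),int(d['frame'][r,k].mean())) for k in c[::3]])
```

```text
s 794 83 160 113 159
113 [(98, 79, 242, 305, 35)]
121 [(98, 24, 237, 316, 45), (137, 78, 154, 273, 62)]
123 [(96, 12, 240, 319, 24), (133, 82, 165, 266, 59), (136, 68, 157, 274, 19), (139, 71, 150, 271, 146), (142, 76, 143, 268, 156)]
125 [(83, 9, 269, 318, 54), (98, 11, 237, 313, 50), (129, 66, 174, 272, 132), (132, 78, 168, 264, 41), (135, 63, 159, 272, 11), (138, 58, 152, 274, 165), (141, 66, 145, 268, 144), (144, 74, 139, 263, 147)]
127 [(96, 10, 242, 309, 29), (99, 9, 235, 309, 39), (128, 66, 177, 266, 87), (131, 63, 170, 267, 89), (134, 59, 162, 269, 18), (137, 56, 155, 270, 151), (140, 56, 148, 269, 148), (143, 63, 141, 264, 146), (146, 72, 135, 257, 147), (149, 82, 128, 251, 178)]
129 [(84, 4, 268, 310, 54), (99, 6, 236, 305, 16), (128, 64, 178, 262, 85), (131, 64, 171, 261, 46), (134, 53, 163, 267, 28), (137, 58, 156, 263, 97), (140, 52, 148, 266, 91), (143, 54, 141, 264, 140), (146, 60, 135, 259, 142), (149, 71, 128, 252, 147)]
131 [(97, 1, 240, 304, 25), (100, 87, 249, 249, 48), (123, 63, 191, 258, 28), (126, 59, 183, 260, 25), (129, 60, 176, 258, 23), (132, 51, 168, 263, 
[... 4281 characters left out ...]
3, 126), (169, 67, 167, 266, 49), (172, 59, 163, 272, 19), (175, 54, 161, 260, 67)]
254 [(162, 81, 180, 261, 40), (165, 72, 175, 272, 160), (168, 67, 173, 265, 121), (171, 61, 170, 263, 24), (174, 55, 167, 256, 70)]
256 [(163, 76, 183, 262, 56), (166, 68, 179, 269, 122), (169, 63, 176, 262, 53), (172, 57, 173, 258, 65), (175, 50, 170, 257, 114)]
258 [(163, 74, 188, 258, 22), (166, 68, 184, 259, 27), (169, 63, 182, 249, 28), (175, 48, 175, 257, 122)]
260 [(161, 77, 195, 257, 36), (164, 70, 191, 257, 38), (167, 64, 188, 254, 21)]
262 [(164, 68, 196, 255, 33)]
290 [(177, 5, 240, 266, 50), (180, 0, 239, 253, 72)]
292 [(177, 0, 238, 292, 63), (180, -2, 242, 260, 55)]
294 [(180, -6, 242, 278, 52)]
```

Call:
{"name": "move_arm", "arguments": {
  "motion": [
    [[0.035,0.01,0.1],[0,0,0]],
    [[0,0,0.15],[0,0,0]],
    [[0,0,0.15],[0,0,0]],
    [[0,0,0.1],[0,0,0]],
    [[0,0,0.05],[0,0,0]],
    [[0,0,0],[0,0,0]]
  ]
}}

```text
time_s: 8.75
position: [0.3892, 0.3102, 0.1179]
tool_rot: [[0.467, 0.884, -0.001], [0.884, -0.467, -0.0], [-0.001, -0.001, -1.0]]
ft_force: [-0.2, -0.4, -0.4]
grip_width: 0.0127
gripper_force: 107.9
```

Run:
```python
from h import *
rep()
a=np.radians(62.47); o=np.array([.41,.3515]); X=np.array([np.cos(a),np.sin(a)]);Y=np.array([-X[1],X[0]])
s=np.load('pics/scene0.npz');t=np.load('pics/top0.npz')
T=lambda x,y,z: ray(t,(x+.5)/4-.5+150,(y+.5)/4-.5+165,z)
S=lambda x,y,z: ray(s,(x+.5)/3.527-.5+110,(y+.5)/3.529-.5+110,z)
for w in(T(148,342,.01),S(122,332,.01),S(120,325,.012)): print(np.round([(w[:2]-o)@X,(w[:2]-o)@Y],4))
P=pts(s)
S3=np.stack([(P[...,:2]-o)@X,(P[...,:2]-o)@Y,P[...,2]],-1)
m=(S3[...,2]>.04)&(S3[...,2]<.18)&(abs(S3[...,1]-.18)<.03)&(abs(S3[...,0]-.07)<.04); Q=S3[m]; print(m.sum(),np.median(Q,0),np.percentile(Q[:,1],[3,97]))
```

```text
t 8.75 p [0.3892 0.3102 0.1179] xh 62.18 z [-7.e-04 -3.e-04 -1.e+00] F [-0.2 -0.4 -0.4] M [-0.03 -0.02 -0.08] w 0.0127 107.9
[0.0661 0.1729]
[0.0651 0.1737]
[0.0716 0.175 ]
186 [0.06498617 0.17472873 0.11336083] [0.16956116 0.18078228]
```

Call:
{"name": "move_arm", "arguments": {
  "motion": [
    [[0,0,0.05],[0,0,0]],
    [[0,0,0.05],[0,0,0]],
    [[0,0,0.05],[0,0,0]],
    [[0,0,0],[0,0,0]]
  ]
}}

```text
time_s: 9.15
position: [0.389, 0.3104, 0.1106]
tool_rot: [[0.467, 0.884, -0.001], [0.884, -0.467, 0.0], [-0.0, -0.001, -1.0]]
ft_force: [-1.3, 0.3, -0.8]
grip_width: 0.0128
gripper_force: 108.1
```

Call:
{"name": "move_arm", "arguments": {
  "motion": [
    [[0,0,0.04],[0,0,0]],
    [[0,0,0.04],[0,0,0]],
    [[0,0,0.04],[0,0,0]],
    [[0,0,0],[0,0,0]]
  ]
}}

```text
time_s: 9.55
position: [0.389, 0.3103, 0.1045]
tool_rot: [[0.467, 0.885, -0.001], [0.885, -0.467, -0.0], [-0.001, -0.001, -1.0]]
ft_force: [-2.7, 1.0, 1.2]
grip_width: 0.0129
gripper_force: 108.3
```

```bash
python3 -c "
from h import *
o=rep(); print((o['tool_rot'].T@o['ft_force']).round(1))"
```

```text
t 9.55 p [0.389  0.3103 0.1045] xh 62.19 z [-8.e-04 -2.e-04 -1.e+00] F [-2.7  1.   1.2] M [0.38 0.51 0.15] w 0.0129 108.3
[-0.3 -2.8 -1.2]
```

Call:
{"name": "move_arm", "arguments": {
  "motion": [
    [[0,0,0.04],[0,0,0]],
    [[0,0,0.04],[0,0,0]],
    [[0,0,0.04],[0,0,0]],
    [[0,0,0],[0,0,0]]
  ]
}}

```text
time_s: 9.95
position: [0.389, 0.3101, 0.0981]
tool_rot: [[0.467, 0.884, -0.001], [0.884, -0.467, -0.001], [-0.001, -0.001, -1.0]]
ft_force: [-3.5, 1.7, -2.8]
grip_width: 0.0128
gripper_force: 107.9
```

```bash
python3 -c "
from h import *
o=rep(); print((o['tool_rot'].T@o['ft_force']).round(1))"
```

```text
t 9.95 p [0.389  0.3101 0.0981] xh 62.18 z [-1.4e-03 -8.0e-04 -1.0e+00] F [-3.5  1.7 -2.8] M [0.23 0.47 0.15] w 0.0128 107.9
[-0.1 -3.9  2.8]
```

Call:
{"name": "move_arm", "arguments": {
  "motion": [
    [[0,0,0.04],[0,0,0]],
    [[0,0,0.04],[0,0,0]],
    [[0,0,0.04],[0,0,0]],
    [[0,0,0],[0,0,0]],
    [[0,0,0],[0,0,0]]
  ]
}}

```text
time_s: 10.45
position: [0.3884, 0.3106, 0.0924]
tool_rot: [[0.466, 0.885, -0.002], [0.885, -0.466, 0.0], [-0.001, -0.002, -1.0]]
ft_force: [-6.0, 5.7, -1.7]
grip_width: 0.0125
gripper_force: 108.0
```

```bash
python3 -c "
from h import *
o=rep(); print((o['tool_rot'].T@o['ft_force']).round(1)); cap('scene','scene5'); cap('top','top5')
s=np.load('pics/scene5.npz')['frame'][150:220,165:245]
cv2.imwrite('pics/c7.png',cv2.resize(s,(640,560),interpolation=cv2.INTER_CUBIC)[...,::-1])"
```

```text
t 10.45 p [0.3884 0.3106 0.0924] xh 62.2 z [-2.e-03  4.e-04 -1.e+00] F [-6.   5.7 -1.7] M [0.86 1.1  0.34] w 0.0125 108.0
[ 2.2 -8.   1.7]
```

View pics/c7.png

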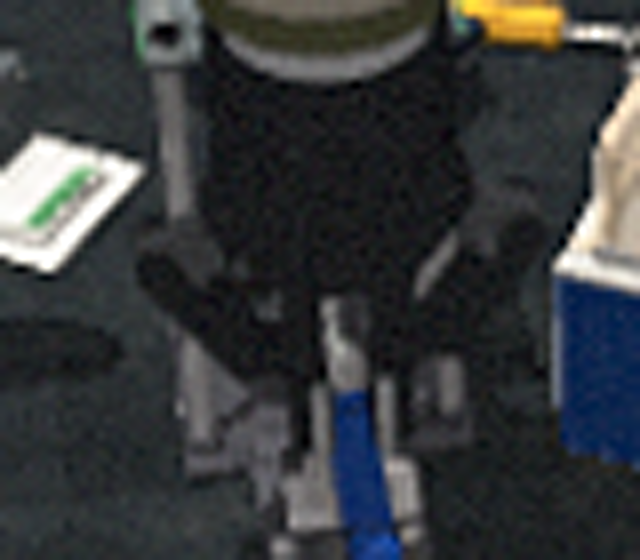

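The handle lies level over the fork, but the fork mouth is hidden behind the gripper. A side force of 8 N toward +y says the stem presses on the jaw side, so I'll ease it toward +y.

Call:
{"name": "move_arm", "arguments": {
  "motion": [
    [[0,-0.015,0],[0,0,0]],
    [[0,0,0],[0,0,0]]
  ]
}}

```text
time_s: 10.75
position: [0.3882, 0.3108, 0.0925]
tool_rot: [[0.466, 0.885, -0.001], [0.885, -0.466, 0.0], [-0.0, -0.001, -1.0]]
ft_force: [-4.3, 3.2, -1.4]
grip_width: 0.0121
gripper_force: 107.9
```

Call:
{"name": "move_arm", "arguments": {
  "motion": [
    [[0,-0.015,0],[0,0,0]],
    [[0,0,0],[0,0,0]]
  ]
}}

```text
time_s: 10.95
position: [0.388, 0.3109, 0.0926]
tool_rot: [[0.467, 0.884, -0.0], [0.884, -0.467, -0.0], [-0.0, -0.0, -1.0]]
ft_force: [-2.2, 2.7, -3.4]
grip_width: 0.0127
gripper_force: 107.8
```

```bash
python3 -c "
from h import *
o=rep(); R=o['tool_rot']; print((R.T@o['ft_force']).round(1),(R.T@o['wrist_torque']).round(2))"
```

```text
t 10.95 p [0.388  0.3109 0.0926] xh 62.18 z [-2.e-04 -2.e-04 -1.e+00] F [-2.2  2.7 -3.4] M [0.26 0.46 0.1 ] w 0.0127 107.8
[ 1.3 -3.2  3.4] [ 0.53  0.01 -0.1 ]
```

Call:
{"name": "move_arm", "arguments": {
  "motion": [
    [[0,-0.01,0.02],[0,0,0]],
    [[0,0,0],[0,0,0]]
  ]
}}

```text
time_s: 11.15
position: [0.3879, 0.3111, 0.092]
tool_rot: [[0.467, 0.884, 0.001], [0.884, -0.467, -0.0], [0.0, 0.001, -1.0]]
ft_force: [-1.0, -0.2, -1.9]
grip_width: 0.0124
gripper_force: 108.3
```

Call:
{"name": "move_arm", "arguments": {
  "motion": [
    [[0,0,0.02],[0,0,0]],
    [[0,0,0],[0,0,0]]
  ]
}}

```text
time_s: 11.35
position: [0.3879, 0.3111, 0.0913]
tool_rot: [[0.467, 0.884, 0.001], [0.884, -0.467, 0.0], [0.001, 0.001, -1.0]]
ft_force: [-2.2, -1.9, 5.1]
grip_width: 0.0124
gripper_force: 109.0
```

```bash
python3 -c "
from h import *
o=rep(); R=o['tool_rot']; print((R.T@o['ft_force']).round(1),(R.T@o['wrist_torque']).round(2))"
```

```text
t 11.35 p [0.3879 0.3111 0.0913] xh 62.17 z [ 1.2e-03  2.0e-04 -1.0e+00] F [-2.2 -1.9  5.1] M [-0.1   0.33  0.13] w 0.0124 109.0
[-2.6 -1.  -5.1] [ 0.24 -0.24 -0.13]
```

Run:
```python
from h import *
a=np.radians(62.47); o=np.array([.41,.3515]); X=np.array([np.cos(a),np.sin(a)]);Y=np.array([-X[1],X[0]])
for n in('top5','scene5'):
    d=np.load(f'pics/{n}.npz'); P=pts(d); S=np.stack([(P[...,:2]-o)@X,(P[...,:2]-o)@Y,P[...,2]],-1)*1000
    b=pts(np.load(f'pics/{n[:-1]}0.npz')); m=(d['depth']>0)&(np.abs(P-b).max(-1)>.03)&(P[...,2]>.15)
    Q=S[m]
    for lo in range(150,650,50):
        k=(Q[:,2]>=lo)&(Q[:,2]<lo+50)&(abs(Q[:,1])<300)
        if k.sum()>5: print(n,lo,k.sum(),'x',np.percentile(Q[k,0],[2,98]).round(),'y',np.percentile(Q[k,1],[2,98]).round())
d=np.load('pics/scene5.npz'); P=pts(d); hsv=cv2.cvtColor(d['frame'],cv2.COLOR_RGB2HSV)
S=np.stack([(P[...,:2]-o)@X,(P[...,:2]-o)@Y,P[...,2]],-1)
m=(hsv[...,0]>100)&(hsv[...,0]<125)&(hsv[...,1]>150)&(hsv[...,2]>60)&(abs(S[...,1])<.02)&(S[...,0]<0)&(S[...,0]>-.13)
Q=S[m]
for lo in np.arange(-.12,-.03,.012):
    k=(Q[:,0]>=lo)&(Q[:,0]<lo+.012)
    if k.sum()>3: print(round(lo+.006,3),np.percentile(Q[k,2],[50,90]).round(4),Q[k,1].mean().round(4))
```

```text
top5 150 291 x [-587.  -44.] y [ 33. 299.]
top5 200 34 x [-738.  530.] y [-278.  242.]
top5 250 10 x [-586.  566.] y [-286.  172.]
top5 300 132 x [-669.  431.] y [-100.   64.]
top5 350 1859 x [-94.  13.] y [-63.  55.]
top5 400 1411 x [-162.  -33.] y [-26. 107.]
top5 450 862 x [-181.  -99.] y [ 30. 120.]
top5 500 1181 x [-204. -123.] y [ 49. 138.]
top5 550 1309 x [-219. -151.] y [ 71. 148.]
top5 600 3452 x [-296.  -95.] y [ 67. 245.]
scene5 150 1621 x [-497.  -42.] y [-56. 299.]
scene5 200 567 x [-484.  -46.] y [-35. 158.]
scene5 250 412 x [-304.  -52.] y [-56. 299.]
scene5 300 753 x [-308.  -51.] y [-71. 299.]
scene5 350 1878 x [-300.  -33.] y [-60. 298.]
scene5 400 2175 x [-287. -118.] y [-12. 298.]
scene5 450 2520 x [-271. -173.] y [ 39. 298.]
scene5 500 3096 x [-302. -195.] y [ 46. 297.]
scene5 550 3222 x [-314. -196.] y [ 72. 295.]
scene5 600 6280 x [-315. -187.] y [ 69. 294.]
-0.114 [0.0831 0.0874] 0.0033
-0.102 [0.0854 0.087 ] -0.0002
-0.09 [0.0859 0.0874] 0.0005
-0.078 [0.0863 0.0881] 0.0008
-0.066 [0.085  0.0875] 0.0006
-0.054 [0.0863 0.0872] 0.0004
-0.042 [0.085  0.0875] -0.0003
-0.03 [0.0843 0.0863] -0.0018
```

Call:
{"name": "move_arm", "arguments": {
  "motion": [
    [[0,-0.005,0],[-0.12,0,0]],
    [[0,-0.0095,0],[-0.25,0,0]],
    [[0,-0.0095,0],[-0.25,0,0]],
    [[0,-0.0095,0],[-0.25,0,0]],
    [[0,-0.0095,0],[-0.25,0,0]],
    [[0,-0.005,0],[-0.13,0,0]],
    [[0,0,0],[0,0,0]]
  ]
}}

```text
time_s: 12.05
position: [0.3856, 0.3126, 0.0911]
tool_rot: [[0.466, 0.871, 0.155], [0.885, -0.459, -0.081], [0.001, 0.175, -0.985]]
ft_force: [-1.4, -1.2, 5.7]
grip_width: 0.0128
gripper_force: 108.9
```

```bash
cat >> h.py <<'E'
def st():
    o=rep(); R=o['tool_rot']; print('Ftool',(R.T@o['ft_force']).round(1),(R.T@o['wrist_torque']).round(2))
    a=np.radians(62.47); X=np.array([np.cos(a),np.sin(a),0]);Y=np.array([-X[1],X[0],0])
    n=-R[:,2]; print('roll',np.degrees(np.arctan2(n@Y,n[2])).round(2),'pitch',np.degrees(np.arcsin(R[2,0])).round(2),'stem@',[round(1e3*float(v),2) for v in ((o['position']+R[:,2]*.0135-[.41,.3515,0])@np.c_[X,Y,[0,0,1]])])
E
python3 -c "
from h import *
st()"
```

```text
t 12.05 p [0.3856 0.3126 0.0911] xh 62.21 z [ 0.1549 -0.0806 -0.9846] F [-1.4 -1.2  5.7] M [0.01 0.21 0.04] w 0.0128 108.9
Ftool [-1.7  0.3 -5.8] [ 0.19 -0.08 -0.06]
roll 10.06 pitch 0.06 stem@ [-45.77, 1.25, 77.79]
```

Call:
{"name": "move_arm", "arguments": {
  "motion": [
    [[0,-0.005,0],[-0.12,0,0]],
    [[0,-0.0095,0],[-0.25,0,0]],
    [[0,-0.0095,0],[-0.25,0,0]],
    [[0,-0.0095,0],[-0.25,0,0]],
    [[0,-0.0095,0],[-0.25,0,0]],
    [[0,-0.0095,0],[-0.25,0,0]],
    [[0,-0.005,0],[-0.12,0,0]],
    [[0,0,0],[0,0,0]],
    [[0,0,0],[0,0,0]]
  ]
}}

```text
time_s: 12.95
position: [0.3833, 0.314, 0.0903]
tool_rot: [[0.467, 0.82, 0.331], [0.884, -0.433, -0.173], [0.001, 0.373, -0.928]]
ft_force: [-3.2, 1.1, 5.3]
grip_width: 0.0125
gripper_force: 109.0
```

Run:
```python
from h import *
st()
for n in('scene','top'): cap(n,n+'6')
a=np.load('pics/scene6.npz')['frame'][110:220,140:250]; b=np.load('pics/top6.npz')['frame'][170:270,160:260]
cv2.imwrite('pics/c8.png',np.hstack([cv2.resize(a,(400,400),interpolation=cv2.INTER_CUBIC),cv2.resize(b,(400,400),interpolation=cv2.INTER_CUBIC)])[...,::-1])
a=np.radians(62.47); o=np.array([.41,.3515]); X=np.array([np.cos(a),np.sin(a)]);Y=np.array([-X[1],X[0]])
for n in('top0','top6','scene0','scene6'):
    d=np.load(f'pics/{n}.npz');P=pts(d);hsv=cv2.cvtColor(d['frame'],cv2.COLOR_RGB2HSV)
    S=np.stack([(P[...,:2]-o)@X,(P[...,:2]-o)@Y,P[...,2]],-1)
    m=(hsv[...,1]<40)&(hsv[...,2]>150)&(abs(S[...,2]-.199)<.012)&(abs(S[...,0]-.07)<.05)&(abs(S[...,1])<.06)
    if m.sum(): w=np.array([ray(d,u,v,.198)[:2] for v,u in zip(*np.nonzero(m))]); c,r=cv2.minEnclosingCircle(w.astype(np.float32)*1000); print(n,m.sum(),(w.mean(0)-o)@X,(w.mean(0)-o)@Y,((np.array(c)/1000-o)@X).round(4),((np.array(c)/1000-o)@Y).round(4),r)
# handle top normal
d=np.load('pics/scene6.npz'); P=pts(d); hsv=cv2.cvtColor(d['frame'],cv2.COLOR_RGB2HSV); S=np.stack([(P[...,:2]-o)@X,(P[...,:2]-o)@Y,P[...,2]],-1)
m=(hsv[...,0]>100)&(hsv[...,0]<125)&(hsv[...,1]>150)&(hsv[...,2]>60)&(abs(S[...,1])<.02)&(S[...,0]<-.03)&(S[...,0]>-.105)&(S[...,2]>.06)
Q=S[m]; A=np.c_[np.ones(len(Q)),Q[:,0]+.066]; print('handle z(x)',np.linalg.lstsq(A,Q[:,2],rcond=None)[0],len(Q))
```

```text
t 12.95 p [0.3833 0.314  0.0903] xh 62.19 z [ 0.3307 -0.1732 -0.9277] F [-3.2  1.1  5.3] M [0.25 0.25 0.06] w 0.0125 109.0
Ftool [-0.6 -1.2 -6.1] [ 0.34  0.12 -0.01]
roll 21.92 pitch 0.07 stem@ [-45.62, 1.24, 77.74]
top0 460 0.070196964511386 0.008801505939934878 0.0605 0.0091 43.51727294921875
top6 468 0.06981132498541749 0.00926331668998424 0.0598 0.008 45.83183670043945
scene0 256 0.0667226229720793 0.008839882978172602 0.0637 0.0094 35.86528015136719
scene6 210 0.06431445248078259 0.004181739752718273 0.0627 0.0067 36.593406677246094
handle z(x) [0.08375816 0.02768854] 115
```

View pics/c8.png

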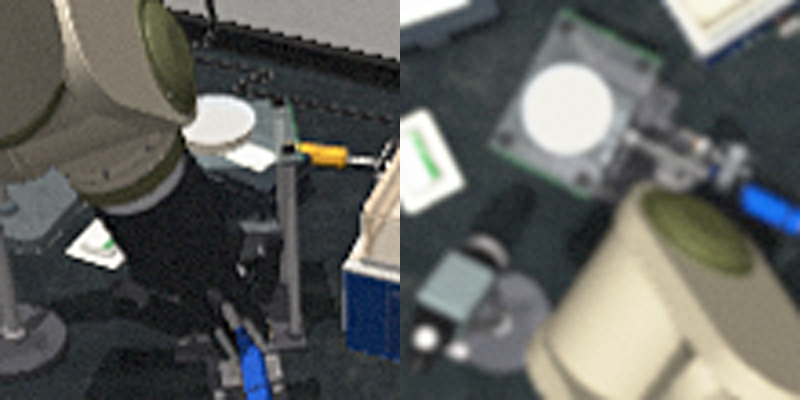

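The dish is unmoved. The stem sits in the fork with floor contact at about 5 N, the handle is level at stem height 78 mm, and the roll of 21.9° matches the bisector, which I work out at about 21.8°. I'm handing in.

```bash
python3 -c "
from h import *
print(env.close_job())"
```

```text
the job is handed in; nothing more can be done
None
```

I handed the job in with the mirror still gripped and, by my measurements, seated in the fork clip and rolled to 21.9°. The camera's own view of the dot and the jaw snapping shut could not be seen directly.

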